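# Unhook a battery pack from its lipped charging cradle and lay it in the tray

## Robot

A 6-joint arm with a two-finger parallel gripper is mounted at the origin on the work surface; the furniture and walls round the work are solid. World frame = base frame: x ahead of the robot, y to its left, z up, the work surface at z = 0. Lengths are in mm, angles in rad, forces in N, time in s.
With the tool pointing down it reaches from about 350 to 875 mm from the base axis. Payload 4.2 kg.
Tool frame: the origin (TCP) lies at the very end of the fingers, on their centre line; the grasp point (between the pads) lies 19 mm behind it; z points along the fingers, y is the line along which they close (so a half turn about z gives the same grasp; the last joint's range is limited). The gripper opens to 85 mm and grips with 20 to 120 N. Pads are 22 mm wide; open, the fingers measure 114 mm over their backs; the gripper's body (76 mm by 85 mm) begins 54 mm behind the grasp point. The pads swing forward as they close: fully open they stand 13 mm farther back than shut.
Start: joints at [-1.027, 0.385, 0.008, 0, -1.194, -0.259], TCP at [175.62, -599.797, 231.312] pointing down, gripper open.
Joint ranges: [-3.14, 3.14], [-1.21, 2.06], [-1.07, 1.41], [-3.16, 2.05], [-2.99, -0.16], [-3.1, 3.1]. Speed limits (rad/s): [2.79, 2.79, 3.14, 3.14, 3.14, 3.14].

## Interface

Orientations are given as a unit quaternion [x, y, z, w].
In Python, from bench import read_state, get_image, camera_model, job_done gives the robot as it stands.
- The arm moves only by the shell command python3 -m handwheel 'ROWS'. ROWS is JSON, a list of rows, each a list of 7 numbers: the shift along the tool's x, y, z in m, then the turn, a rotation vector about the tool's x, y, z in rad, then the gripper's target within -1 to 1 (fully open at 1, half-way at 0, shut at -1). In form: [[dx, dy, dz, wx, wy, wz, jaw], ...]. A call has 1 to 10 rows; each row is the pose to reach, as a shift and turn from the pose commanded when the call began, along the tool's axes at that moment; what a row does not reach only later rows make up. A row lasts 1/8 s, in which the tool goes at most 62.5 mm and 10.7 degrees, less where a joint would pass 70% of its speed; a pose out of reach is approached as far as the arm can. A call with a gripper value outside its range is refused whole. The fingers move at their own pace and stop on an object; the grip force is fixed at half the most. Time passes only in rows, so rows that repeat a pose let the fingers close. It gives the time, the measured TCP pose, the force, the opening and the grip force at its end, in the units of the state.
- read_state(): the state, without advancing time (a new reading comes with each control period).
- get_image(name): name is "scene" or "top" or "wrist"; returns (picture, depth): 384x512x3 uint8, blue, green, red; 384x512 float32, mm along the optical axis (not along the pixel's ray), 0 where there is no reading.
- camera_model(name): a dict with "K" (3x3 intrinsics, pixels), "rvec" (rotation vector, rad) and "tvec" (3), from world to camera coordinates, as OpenCV has them; the wrist camera has in their place "hand_eye" (4x4, takes a point from camera to tool coordinates, whose origin is the TCP and whose axes are the flange's). Camera axes: x right, y down, z forward; pixel columns grow to the right and rows downward; lengths in mm; the calibration is good to about 2 mm. A picture is of the moment at which its call begins: read the wrist's pose just before it. camera_model takes no time and is no camera call.
- job_done(): hands the job in; it is judged then, once.
The state is a dict: "clock": time; "joints": joint angles; "joint_vel": joint speeds; "joint_efforts": joint torques, N m; "position": TCP position; "ee_rot": TCP orientation; "contact_force": force on the tool from outside, world axes, zero at the start; "wrist_torque": the same for the moment, N m; "gripper_width": finger opening in mm; "grasp_force": force on a finger pad.
Only numpy, scipy, OpenCV 4.12 (cv2) and the standard library are available. Lean on these libraries where they do the work, as an engineer would, in place of code of your own. Each camera call takes 0.05 s, during which the arm holds its last target. There are 200 camera calls.

## Task

Take the battery pack with the orange rib out of its charging cradle without forcing anything: ease it back against the spring until its front tongue is free of the yellow lip (just before the end stop, which you can feel), tip its front end up over the lip while the toe is still under the keeper bar, and draw it out. Then set it down gently, upright and flat on the floor of the blue tray, either way round, and let go. Leave the tape measure, pliers, bolt, nut and spray can where they are.

Things in the scene. Friction and masses are not known exactly. Their poses are not given: they have to be found in the camera images.
- cradle: Black charging cradle fixed to the bench, base plate 230 x 88 x 12 mm; the pack lies on the plate's top (z = 12 mm), between side rails that leave it 3 mm each side. Origin: under the plate, below the middle of the pack's body. x runs from the lip end to the spring end, z up. Behind the toe a spring plunger pushes back: about 2 N at first, 0.15 N more per mm.
- cradle_front (a point): Foot of the near wall, on the plate's top, where the pack's tongue tip rests. Above it a rigid yellow lip overhangs the tongue: underside 12.5 mm and top 24 mm above the plate's top. The lip's setting is unknown and differs each time: the tongue is free once the pack is pushed 3 to 19 mm in +x. The rigid end stops, set with the lip, stop the toe 2.8 mm after that.
- cradle_keeper (a point): Near lower edge of the grey keeper bar that bridges the toe, on the middle line, 20 mm above the plate's top; the bar is 8 mm high, 11 mm long (along +x from here). At rest the toe reaches 10 mm under it. The toe tip must come at least 10 mm plus the push back in -x to be out.
- battery_rib (a point): Centre of the orange grip rib of the black battery pack (loose, about 0.32 kg). Rib 14 mm thick (pack's x), 44 mm wide (y), standing 32 mm above the body's top. Axes are the pack's: x to its toe, z up; in the cradle they are the cradle's. Underside 50 mm below this point. Body 80 x 50 x 34 mm, its middle 10 mm in +x from here. Pack's overall length 144 mm.
- battery_tongue (a point): Lower edge of the tip of the pack's grey tongue (front end), 54 mm in -x and 47 mm below the rib centre. Tongue 34 mm wide, 7 mm thick, 24 mm long, 3 mm above the underside.
- battery_toe (a point): Lower edge of the tip of the pack's grey toe (rear end), 90 mm in +x and 50 mm below the rib centre. Toe 36 mm wide, 8 mm thick, 40 mm long, tip rounded. With this tip on the plate the front clears the lip when tipped up 12 to 17 degrees, and the pack can then be drawn out along its own length.
- tray: Blue open service tray fixed to the bench, outside 178 (its x) x 90 (its y) x 25 mm high, walls and floor 5 mm, inside 168 x 80 mm. Origin: centre of its underside; x along its length.
- tape_measure: White and yellow tape measure, 97 x 78 x 38 mm; bystander, leave it alone. Origin: centre of its underside.
- pliers_red: Red-handled pliers lying flat, 59 x 144 x 12 mm; bystander, leave it alone. Origin: centre of its underside.
- bolt: Hex bolt standing on its head, 24 x 28 x 60 mm; bystander, leave it alone. Origin: centre of its underside.
- nut: Brass-coloured nut, 27 x 26 x 13 mm; bystander, leave it alone. Origin: centre of its underside.
- spray: Orange and white spray can with a red cap, 53 mm across, 171 mm tall; bystander, leave it alone. Origin: centre of its underside.

How it is judged (in metres and radians):
On the way:
1. the pack's front is tipped up, its tongue above the lip, while its toe is still under the keeper bar (z of battery_tongue in the frame of cradle above 0.0365 m and x of battery_toe in the frame of cradle above 0.07 m and z of battery_toe in the frame of cradle below 0.032 m and angle between battery_rib's own z axis and vertical above 0.08 rad), for 0.04 s.
At the end, for the whole second after the job is handed in: The pack lies in the blue tray, upright within 0.08 rad, its underside on the tray floor (rib centre 50 to 60 mm above the tray's underside, within 40 mm along and 22 mm across of the tray's centre), at rest and released (x of battery_rib in the frame of tray between -0.04 and 0.04 m and y of battery_rib in the frame of tray between -0.022 and 0.022 m and z of battery_rib in the frame of tray between 0.05 and 0.06 m and angle between battery_rib's own z axis and vertical below 0.08 rad and contact force between battery and the fingers below 0.1 N and linear speed of battery below 0.02 m/s); the robot touches nothing.
It fails at once if the pack is forced with more than 25 N against the cradle (lip, end stops, keeper, walls, plunger) (contact force between battery and cradle above 25 N).
It fails at once if the pack is thrown down or pressed into the tray with more than 40 N (contact force between battery and tray above 40 N).
It fails at once if the arm pushes on the cradle with more than 25 N (contact force between the arm and cradle above 25 N).
It fails at once if a bystander is moved by more than 20 mm (distance of any of tape_measure, pliers_red, bolt, nut, spray from where it was at the start of the episode above 0.02 m).
It also fails if it takes over 72 s, if anything falls off the work surface, if the arm or the gripper's body presses on something with over 40 N, if the wrist force passes 120 N, or if a joint passes its speed limit or range.

## Working session

There is one attempt and no reset: what is moved stays moved. The work goes in short steps, Python scripts to look and compute and a shell command to move; the robot and the scene stay as the last step left them, time stands still between calls to the robot, and variables do not carry over. Pictures are saved under pics/ and viewed, at most 10 in all, crops included, and the job is handed in when it is done.

```bash
mkdir -p pics; ls; cat > h.py <<'E'
import numpy as np,cv2
from bench import read_state,get_image,camera_model
from scipy.spatial.transform import Rotation as R
def cam(n,st=None):
    m=camera_model(n);K=np.array(m["K"],float)
    if "hand_eye" in m:
        T=np.eye(4);T[:3,:3]=R.from_quat(st["ee_rot"]).as_matrix();T[:3,3]=st["position"]
        T=T@np.array(m["hand_eye"],float)
    else:
        W=np.eye(4);W[:3,:3]=cv2.Rodrigues(np.array(m["rvec"],float))[0];W[:3,3]=np.ravel(m["tvec"]);T=np.linalg.inv(W)
    return K,T
def onplane(K,T,uv,z):
    uv=np.atleast_2d(np.array(uv,float))
    d=(np.linalg.inv(K)@np.c_[uv,np.ones(len(uv))].T).T@T[:3,:3].T
    o=T[:3,3];return o+d*((z-o[2])/d[:,2])[:,None]
def cloud(K,T,dep):
    v,u=np.mgrid[:dep.shape[0],:dep.shape[1]]
    p=np.stack([(u-K[0,2])/K[0,0]*dep,(v-K[1,2])/K[1,1]*dep,dep],-1)
    return p@T[:3,:3].T+T[:3,3]
E
python3 - <<'E'
from h import *
import json
s=read_state();print(s)
for n in ("top","scene"):
    a,d=get_image(n);cv2.imwrite(f"pics/{n}0.png",a);np.save(f"{n}0.npy",d);np.save(f"{n}0i.npy",a)
    K,T=cam(n);print(n,K.tolist(),T.round(2).tolist())
E
```

```text
pics
{'clock': 0.0, 'joints': array([-1.02738670e+00,  3.85572584e-01,  6.61062099e-03, -4.87072893e-04,
       -1.19400308e+00, -2.58610463e-01]), 'joint_vel': array([ 5.87597163e-04,  1.11152971e-03,  9.86741739e-04, -3.77448314e-05,
        1.92048239e-03, -6.91889799e-04]), 'joint_efforts': array([-8.30057361e-04, -3.92287874e+01,  1.88397700e+01,  4.18613791e+00,
       -4.67050209e-03,  6.64499368e-06]), 'position': array([ 175.45708099, -599.25208091,  230.20773261]), 'ee_rot': array([-1.41829784e-01,  9.89890441e-01,  1.08669150e-03, -2.14880528e-04]), 'contact_force': array([ 0.08432784, -0.28096494,  0.56176709]), 'wrist_torque': array([ 0.01549494, -0.03471216, -0.01236361]), 'grasp_force': 0.0, 'gripper_width': 85.62530782863574}
top [[389.42513896479386, 0.0, 253.5081502333197], [0.0, 389.42513896479386, 189.05715606990333], [0.0, 0.0, 1.0]] [[0.05, -0.98, 0.2, 333.51], [-1.0, -0.05, 0.01, 39.65], [0.0, -0.2, -0.98, 1177.57], [0.0, 0.0, 0.0, 1.0]]
scene [[411.5361967635132, 0.0, 260.45129705358863], [0.0, 411.5361967635132, 184.15156510039634], [0.0, 0.0, 1.0]] [[-0.7, -0.34, 0.63, -66.5], [-0.72, 0.33, -0.61, 672.99], [-0.0, -0.88, -0.48, 581.14], [0.0, 0.0, 0.0, 1.0]]
```

View pics/top0.png

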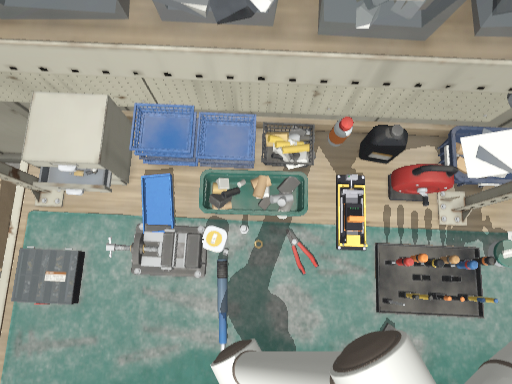

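View pics/scene0.png

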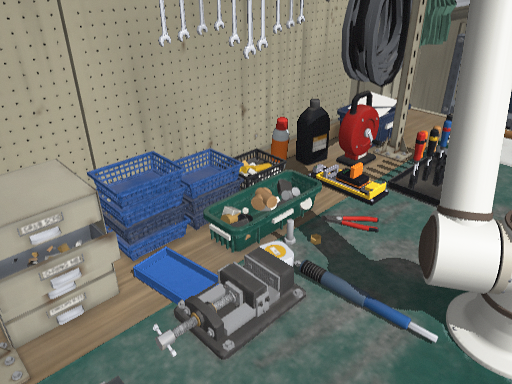

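The top view shows the tray (blue, about (158,200)), and the cradle with the orange rib at about (350,212). Tape is at (214,238), pliers at (303,252), spray at (342,128). Next I'll zoom in on the cradle and measure.

```bash
python3 - <<'E'
from h import *
a=np.load("top0i.npy");d=np.load("top0.npy");K,T=cam("top");P=cloud(K,T,d)
b=np.load("scene0i.npy")
c1=cv2.resize(a[165:260,320:385],None,fx=6,fy=6,interpolation=cv2.INTER_CUBIC)
c2=cv2.resize(b[150:210,300:395],None,fx=4,fy=4,interpolation=cv2.INTER_CUBIC)
o=np.zeros((570,390+380,3),np.uint8);o[:c1.shape[0],:390]=c1;o[:240,390:]=c2;cv2.imwrite("pics/crop.png",o)
h=cv2.cvtColor(a,cv2.COLOR_BGR2HSV)
def rep(n,lo,hi,box,zpl=None):
    m=cv2.inRange(h,lo,hi);k=np.zeros_like(m);x0,y0,x1,y1=box;k[y0:y1,x0:x1]=m[y0:y1,x0:x1]
    nn,l,st,ce=cv2.connectedComponentsWithStats(k)
    for i in range(1,nn):
        if st[i,4]>12:
            q=P[(l==i)&(d>0)];print(n,st[i],ce[i].round(1),"med",np.median(q,0).round(1),"z5/95",np.percentile(q[:,2],[5,95]).round(0))
            if n=="tray":
                r=cv2.minAreaRect(np.argwhere(l==i)[:,::-1].astype(np.float32))
                bp=cv2.boxPoints(r);w=onplane(K,T,bp,25);print(w.round(1).tolist(),w.mean(0),np.linalg.norm(np.diff(w,axis=0),axis=1))
rep("tray",(105,100,80),(125,255,255),(135,165,182,235))
rep("orange",(5,150,150),(16,255,255),(330,165,375,260))
rep("yellow",(20,150,100),(33,255,255),(330,165,375,260))
for n,p in dict(r=(352,190)).items(): pass
print(np.c_[np.arange(170,256,3),P[170:256:3,351].round(0)].tolist())
E
```

```text
tray [ 141  173   33   61 1570] [157.2 199.9] med [526.9 342.8   3.5] z5/95 [-1. 23.]
[[599.8, 396.9, 25.0], [609.0, 302.3, 25.0], [431.8, 277.9, 25.0], [423.0, 369.7, 25.0]] [515.88987379 336.68392713  25.        ] [ 95.10307038 178.90004952  92.23643054]
orange [347 215  15   8  40] [352.9 218.6] med [ 487.4 -236.6   69. ] z5/95 [44. 77.]
[[170.0, 652.0, -253.0, -7.0], [173.0, 642.0, -252.0, -5.0], [176.0, 625.0, -245.0, 24.0], [179.0, 614.0, -244.0, 30.0], [182.0, 607.0, -246.0, 20.0], [185.0, 599.0, -247.0, 16.0], [188.0, 589.0, -247.0, 17.0], [191.0, 575.0, -241.0, 40.0], [194.0, 569.0, -246.0, 21.0], [197.0, 561.0, -246.0, 19.0], [200.0, 552.0, -247.0, 15.0], [203.0, 543.0, -247.0, 17.0], [206.0, 529.0, -240.0, 43.0], [209.0, 520.0, -240.0, 43.0], [212.0, 511.0, -240.0, 43.0], [215.0, 502.0, -240.0, 42.0], [218.0, 488.0, -231.0, 78.0], [221.0, 481.0, -234.0, 68.0], [224.0, 475.0, -239.0, 45.0], [227.0, 467.0, -240.0, 44.0], [230.0, 458.0, -240.0, 41.0], [233.0, 452.0, -245.0, 22.0], [236.0, 442.0, -242.0, 35.0], [239.0, 433.0, -241.0, 37.0], [242.0, 424.0, -241.0, 37.0], [245.0, 416.0, -243.0, 31.0], [248.0, 408.0, -246.0, 17.0], [251.0, 400.0, -250.0, -1.0], [254.0, 391.0, -250.0, -2.0]]
```

View pics/crop.png

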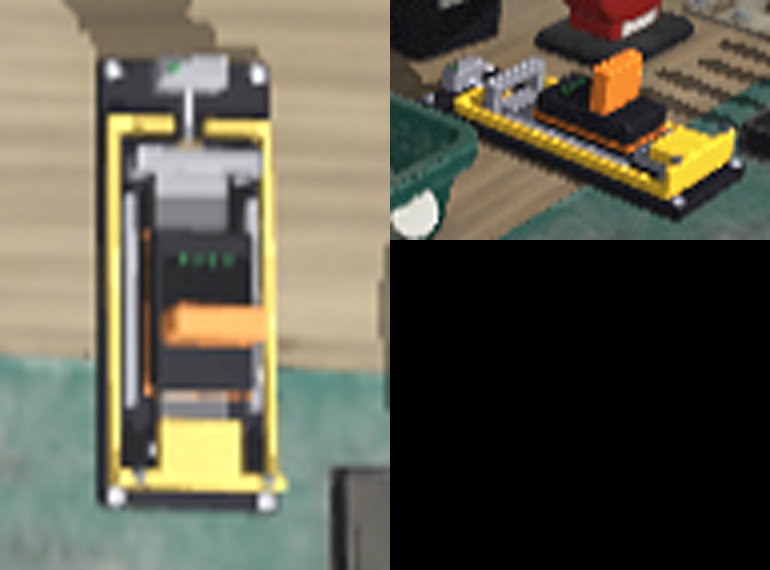

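The crop shows the cradle with its yellow lip at the bottom (robot side, crop (200,440)). The grey keeper is at (195,170) and the orange rib at (215,325). Its x axis is close to world +x. I'll get the yaw from the plate edges, then move above it.

```bash
cat >> h.py <<'E'
def row(pos,xax,tilt=0,st=None,off=(0,0,0)):
    """row to reach TCP pos (mm), tool z down, tool x at yaw xax(rad), tilt about tool x"""
    st=st or read_state();R0=R.from_quat(st["ee_rot"])
    x=np.array([np.cos(xax),np.sin(xax),0]);z=np.array([0,0,-1.]);y=np.cross(z,x)
    Rt=R.from_matrix(np.c_[x,y,z])*R.from_rotvec([tilt,0,0])
    d=R0.inv().apply(np.array(pos)-st["position"])/1000
    w=(R0.inv()*Rt).as_rotvec();return np.r_[d,w].round(4).tolist()
E
python3 - <<'E'
from h import *
K,T=cam("top")
px=np.array([[97,60],[97,503],[275,505],[268,60],[113,70],[259,73],[117,495],[267,500]])/6.+[320-.4,165-.4]
w=onplane(K,T,px,12);print(w.round(1).tolist())
y=lambda a,b:np.degrees(np.arctan2(*(b-a)[[1,0]]))
print("yaw",y(w[1],w[0]),y(w[2],w[3]),y(w[6],w[4]),y(w[7],w[5]),"len",np.linalg.norm(w[0]-w[1]),"wid",np.linalg.norm(w[0]-w[3]),"ctr",w[:4].mean(0))
print(row([470,-238,240],-np.pi/2))
E
```

```text
[[630.1, -201.3, 12.0], [404.8, -202.1, 12.0], [407.9, -289.9, 12.0], [634.2, -289.0, 12.0], [625.2, -209.5, 12.0], [627.1, -284.3, 12.0], [409.2, -211.9, 12.0], [410.1, -286.0, 12.0]]
yaw 0.1957468500287393 0.22690756634729187 0.6407378530163432 0.439640377067972 len 225.29510353603837 wid 87.79544111626198 ctr [ 519.23787999 -245.57721302   12.        ]
[-0.3841, 0.2641, -0.0092, 0.0017, 0.0012, -1.2861]
```

```bash
python3 -m handwheel '[[-0.19,0.13,0,0,0,-0.6,1],[-0.38,0.264,-0.02,0,0,-1.286,1],[-0.38,0.264,-0.02,0,0,-1.286,1],[-0.38,0.264,-0.02,0,0,-1.286,1],[-0.38,0.264,-0.02,0,0,-1.286,1],[-0.38,0.264,-0.02,0,0,-1.286,1],[-0.38,0.264,-0.02,0,0,-1.286,1],[-0.38,0.264,-0.02,0,0,-1.286,1],[-0.38,0.264,-0.02,0,0,-1.286,1],[-0.38,0.264,-0.02,0,0,-1.286,1]]'
python3 - <<'E'
from h import *
s=read_state();print(s["clock"],s["position"],R.from_quat(s["ee_rot"]).as_matrix().round(3).tolist())
a,d=get_image("wrist");cv2.imwrite("pics/w1.png",a);np.save("w1.npy",d)
K,T=cam("wrist",s);print(K.tolist(),T.round(3).tolist());P=cloud(K,T,d)
h=cv2.cvtColor(a,cv2.COLOR_BGR2HSV)
for n,lo,hi in (("or",(5,150,130),(16,255,255)),("ye",(20,120,100),(33,255,255))):
    m=cv2.inRange(h,lo,hi);nn,l,st,ce=cv2.connectedComponentsWithStats(m)
    for i in range(1,nn):
        if st[i,4]>80:
            q=P[(l==i)&(d>0)];print(n,st[i],ce[i].round(0))
            for z in (78,36):
                t=q[abs(q[:,2]-z)<5]
                if len(t)>30:print("  z",z,len(t),np.percentile(t,[2,50,98],axis=0).round(1).tolist())
E
```

```text
clock: 1.35
position: [465.5, -239.9, 250.9]
ee_rot: [-0.707, 0.707, 0.0, -0.0]
contact_force: [0.8, -0.4, -0.7]
gripper_width: 85.3
grasp_force: 0.0
1.35 [ 465.52756942 -239.88669412  250.89318372] [[-0.0, -1.0, -0.001], [-1.0, 0.0, 0.0], [-0.0, 0.001, -1.0]]
[[329.77803259253096, 0.0, 258.8438564015174], [0.0, 329.77803259253096, 191.81101625291464], [0.0, 0.0, 1.0]] [[-1.0, -0.0, -0.0, 466.238], [-0.0, 0.946, 0.323, -321.882], [0.0, 0.323, -0.946, 392.968], [0.0, 0.0, 0.0, 1.0]]
or [225 134  18  42 166] [234. 148.]
  z 78 60 [[487.3, -268.4, 74.6], [497.8, -255.3, 76.9], [498.7, -233.0, 78.2]]
or [   0  168   38   59 1584] [ 15. 194.]
  z 78 206 [[721.4, -216.6, 73.2], [723.5, -201.5, 77.5], [729.6, -180.9, 82.7]]
  z 36 260 [[725.2, -226.2, 31.1], [729.7, -210.9, 36.2], [752.3, -182.3, 40.8]]
ye [456   0  49   6 170] [477.   1.]
ye [ 136  111  170   76 4063] [237. 149.]
  z 78 532 [[485.0, -266.4, 75.3], [490.9, -246.7, 77.4], [496.9, -225.7, 78.9]]
  z 36 1207 [[417.4, -283.5, 33.1], [430.4, -248.3, 35.3], [448.2, -214.6, 37.0]]
ye [  47  279   37   53 1327] [ 65. 303.]
  z 78 59 [[684.1, -55.5, 73.0], [690.7, -48.1, 73.8], [697.8, -42.6, 75.5]]
```

View pics/w1.png

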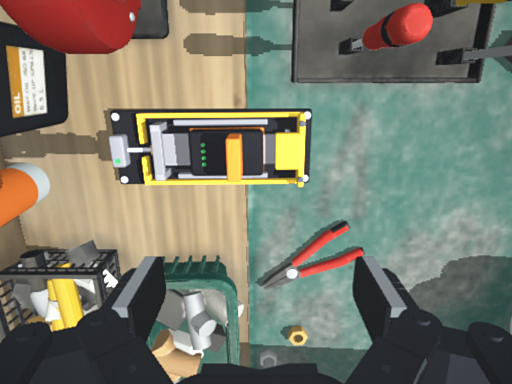

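The wrist view shows the rib at (234,157), lip at (290,150), keeper at (158,150), with the cradle square to the image (yaw ≈ 0). I'll refine the rib's edges from the depth map while descending.

```bash
python3 -m handwheel '[[0.006,-0.014,0.06,0,0,0,1],[0.006,-0.027,0.11,0,0,0,1],[0.006,-0.027,0.125,0,0,0,1],[0.006,-0.027,0.125,0,0,0,1],[0.006,-0.027,0.125,0,0,0,1]]'
python3 - <<'E'
from h import *
s=read_state();a,d=get_image("wrist");cv2.imwrite("pics/w2.png",a)
K,T=cam("wrist",s);P=cloud(K,T,d)
m=(d>0)&(P[...,2]>70)&(P[...,2]<84)&(abs(P[...,0]-490)<25)&(abs(P[...,1]+246)<32)
q=P[m];print(len(q),np.percentile(q,[1,5,50,95,99],axis=0).round(1).tolist())
c=np.argwhere(m)[:,::-1].astype(np.float32);bp=cv2.boxPoints(cv2.minAreaRect(c));print(bp.round(0).tolist(),onplane(K,T,bp,78).round(1).tolist())
b=(d>0)&(abs(P[...,2]-46)<3)&(abs(P[...,0]-500)<60)&(abs(P[...,1]+246)<40);q=P[b];print("body",len(q),np.percentile(q,[1,50,99],axis=0).round(1).tolist())
b=(d>0)&(abs(P[...,2]-36)<3)&(P[...,0]<452)&(abs(P[...,1]+246)<20);q=P[b];print("lip",len(q),np.percentile(q,[1,50,99],axis=0).round(1).tolist())
E
```

```text
clock: 2.02
position: [494.1, -246.4, 128.6]
ee_rot: [-0.707, 0.707, -0.002, 0.001]
contact_force: [-0.3, -0.2, 0.6]
gripper_width: 85.4
grasp_force: 0.0
1420 [[485.2, -268.4, 72.0], [485.7, -267.8, 75.6], [491.8, -248.9, 77.4], [498.0, -227.8, 78.4], [498.7, -225.7, 78.8]]
[[253.0, 179.0], [274.0, 179.0], [274.0, 245.0], [253.0, 245.0]] [[498.5, -270.8, 78.0], [485.7, -270.9, 78.0], [485.0, -225.9, 78.0], [498.7, -225.9, 78.0]]
body 5441 [[463.4, -270.5, 43.3], [509.1, -249.0, 45.4], [540.3, -223.3, 47.2]]
lip 2052 [[417.3, -265.7, 33.6], [433.2, -247.3, 35.4], [448.5, -227.3, 36.8]]
```

```bash
python3 -m handwheel '[[0.0015,0,0.03,0,0,0,1],[0.0015,0,0.06,0,0,0,1],[0.0015,0,0.075,0,0,0,1],[0.0015,0,0.075,0,0,0,0.3],[0.0015,0,0.075,0,0,0,0.0],[0.0015,0,0.075,0,0,0,-0.3]]'
python3 -m handwheel '[[0,0,0,0,0,0,-0.45],[0,0,0,0,0,0,-0.55],[0,0,0,0,0,0,-0.6],[0,0,0,0,0,0,-0.6]]'
```

```text
clock: 2.82
position: [494.0, -247.3, 52.5]
ee_rot: [0.707, -0.707, 0.001, -0.001]
contact_force: [0.1, 0.3, -0.1]
gripper_width: 32.3
grasp_force: 0.0
clock: 3.32
position: [493.0, -247.1, 51.3]
ee_rot: [-0.707, 0.707, 0.0, -0.0]
contact_force: [-0.8, 0.6, 0.8]
gripper_width: 17.3
grasp_force: 0.3
```

```bash
python3 -m handwheel '[[0,0,0,0,0,0,-0.7],[0,0,0,0,0,0,-0.8],[0,0,0,0,0,0,-1],[0,0,0,0,0,0,-1],[0,0,0,0,0,0,-1]]'
```

```text
clock: 3.95
position: [492.6, -247.1, 51.4]
ee_rot: [0.707, -0.707, -0.0, 0.0]
contact_force: [-3.6, 0.4, 4.8]
gripper_width: 12.9
grasp_force: 59.8
```

```bash
python3 -m handwheel '[[0,0,-0.0005,0,0,0,-1],[0,0,-0.0005,0,0,0,-1]]'
python3 -m handwheel '[[0,-0.0005,0,0,0,0,-1],[0,-0.001,0,0,0,0,-1],[0,-0.001,0,0,0,0,-1]]'
python3 -m handwheel '[[0,-0.0005,0,0,0,0,-1],[0,-0.001,0,0,0,0,-1],[0,-0.001,0,0,0,0,-1]]'
```

```text
clock: 4.2
position: [492.7, -247.1, 51.4]
ee_rot: [-0.707, 0.707, 0.0, -0.0]
contact_force: [-3.6, 0.5, 1.5]
gripper_width: 12.8
grasp_force: 59.3
clock: 4.58
position: [494.0, -247.1, 51.4]
ee_rot: [-0.707, 0.707, 0.0, -0.0]
contact_force: [-2.4, 0.3, -2.8]
gripper_width: 13.2
grasp_force: 58.9
clock: 4.95
position: [495.0, -247.1, 51.5]
ee_rot: [-0.707, 0.707, 0.0, -0.0]
contact_force: [-2.0, 0.9, -2.5]
gripper_width: 13.1
grasp_force: 58.6
```

```bash
python3 -m handwheel '[[0,-0.0005,0,0,0,0,-1],[0,-0.001,0,0,0,0,-1],[0,-0.001,0,0,0,0,-1]]'
python3 -m handwheel '[[0,-0.0005,0,0,0,0,-1],[0,-0.001,0,0,0,0,-1],[0,-0.001,0,0,0,0,-1]]'
```

```text
clock: 5.32
position: [495.9, -247.1, 51.6]
ee_rot: [-0.707, 0.707, 0.0, -0.0]
contact_force: [-2.2, 0.4, -3.3]
gripper_width: 13.1
grasp_force: 58.5
clock: 5.7
position: [497.0, -247.1, 51.7]
ee_rot: [0.707, -0.707, -0.0, 0.0]
contact_force: [-2.8, 0.2, -3.8]
gripper_width: 13.0
grasp_force: 58.5
```

```bash
python3 -m handwheel '[[0,-0.0005,0,0,0,0,-1],[0,-0.001,0,0,0,0,-1],[0,-0.001,0,0,0,0,-1]]'
python3 -m handwheel '[[0,-0.0005,0,0,0,0,-1],[0,-0.001,0,0,0,0,-1],[0,-0.001,0,0,0,0,-1]]'
```

```text
clock: 6.08
position: [498.1, -247.1, 51.8]
ee_rot: [-0.707, 0.707, 0.0, -0.0]
contact_force: [-3.3, 0.5, -3.3]
gripper_width: 13.2
grasp_force: 58.5
clock: 6.45
position: [499.1, -247.1, 51.8]
ee_rot: [-0.707, 0.707, 0.0, -0.0]
contact_force: [-3.0, 0.3, -3.6]
gripper_width: 12.9
grasp_force: 58.5
```

```bash
python3 -m handwheel '[[0,-0.0005,0,0,0,0,-1],[0,-0.001,0,0,0,0,-1],[0,-0.001,0,0,0,0,-1]]'
python3 -m handwheel '[[0,-0.0005,0,0,0,0,-1],[0,-0.001,0,0,0,0,-1],[0,-0.001,0,0,0,0,-1]]'
```

```text
clock: 6.82
position: [500.1, -247.1, 51.8]
ee_rot: [0.707, -0.707, -0.0, 0.0]
contact_force: [-3.7, -0.0, -3.5]
gripper_width: 13.1
grasp_force: 58.5
clock: 7.2
position: [501.1, -247.2, 51.8]
ee_rot: [-0.707, 0.707, 0.0, -0.0]
contact_force: [-3.4, 0.4, -2.9]
gripper_width: 12.5
grasp_force: 58.5
```

```bash
python3 -m handwheel '[[0,-0.0005,0,0,0,0,-1],[0,-0.001,0,0,0,0,-1],[0,-0.001,0,0,0,0,-1]]'
python3 -m handwheel '[[0,-0.0005,0,0,0,0,-1],[0,-0.001,0,0,0,0,-1],[0,-0.001,0,0,0,0,-1]]'
```

```text
clock: 7.58
position: [502.1, -247.1, 51.8]
ee_rot: [0.707, -0.707, -0.0, 0.0]
contact_force: [-3.4, -0.1, -3.9]
gripper_width: 13.2
grasp_force: 58.5
clock: 7.95
position: [503.1, -247.2, 51.8]
ee_rot: [0.707, -0.707, -0.0, 0.0]
contact_force: [-3.5, 0.2, -3.2]
gripper_width: 12.9
grasp_force: 58.5
```

```bash
python3 -m handwheel '[[0,-0.0005,0,0,0,0,-1],[0,-0.001,0,0,0,0,-1],[0,-0.001,0,0,0,0,-1]]'
python3 -m handwheel '[[0,-0.0005,0,0,0,0,-1],[0,-0.001,0,0,0,0,-1],[0,-0.001,0,0,0,0,-1]]'
```

```text
clock: 8.32
position: [504.1, -247.1, 51.8]
ee_rot: [0.707, -0.707, -0.0, 0.0]
contact_force: [-3.2, 0.3, -3.4]
gripper_width: 12.8
grasp_force: 58.5
clock: 8.7
position: [504.7, -247.2, 51.8]
ee_rot: [-0.707, 0.707, 0.0, -0.0]
contact_force: [-4.8, 0.4, -3.3]
gripper_width: 12.9
grasp_force: 58.7
```

```bash
python3 -m handwheel '[[0,-0.0005,0,0,0,0,-1],[0,-0.001,0,0,0,0,-1],[0,-0.001,0,0,0,0,-1]]'
python3 -m handwheel '[[0,-0.0005,0,0,0,0,-1],[0,-0.001,0,0,0,0,-1],[0,-0.001,0,0,0,0,-1]]'
```

```text
clock: 9.07
position: [504.8, -247.2, 51.8]
ee_rot: [-0.707, 0.707, 0.001, -0.001]
contact_force: [-6.5, 0.7, -2.1]
gripper_width: 13.2
grasp_force: 59.0
clock: 9.45
position: [504.9, -247.2, 51.9]
ee_rot: [-0.707, 0.707, 0.002, -0.001]
contact_force: [-9.4, -0.3, 0.9]
gripper_width: 13.0
grasp_force: 59.3
```

```bash
python3 - <<'E'
from h import *
s=read_state();print(s["position"],s["contact_force"],s["wrist_torque"])
a,d=get_image("wrist")
K,T=cam("wrist",s);P=cloud(K,T,d);cv2.imwrite("pics/w3.png",a)
E
```

```text
[ 504.90656269 -247.17733009   51.88107944] [-9.38694282 -0.32610376  0.90011917] [0.09026066 2.59660882 0.08792331]
```

The end stop was felt at TCP x ≈ 504.7. I'll back off about 0.7 mm, then do a small trial tip about the toe.

```bash
python3 -m handwheel '[[0,0.002,0,0,0,0,-1],[0,0.003,0,0,0,0,-1],[0,0.003,0,0,0,0,-1],[0,0.003,0,0,0,0,-1]]'; python3 -c "
from h import *;print(read_state()['wrist_torque'])"
python3 -m handwheel '[[0,-0.0004,-0.0011,-0.01,0,0,-1],[0,-0.0007,-0.002,-0.02,0,0,-1],[0,-0.001,-0.003,-0.03,0,0,-1],[0,-0.001,-0.003,-0.03,0,0,-1]]'; python3 -c "
from h import *;print(read_state()['wrist_torque'])"
```

```text
clock: 10.0
position: [504.3, -247.2, 51.8]
ee_rot: [0.707, -0.707, 0.0, -0.0]
contact_force: [-3.6, 0.8, -4.1]
gripper_width: 13.1
grasp_force: 58.5
[0.15272783 1.38445255 0.06886836]
clock: 10.5
position: [505.5, -247.2, 54.9]
ee_rot: [0.707, -0.707, -0.01, 0.011]
contact_force: [-5.0, -0.1, -2.8]
gripper_width: 13.3
grasp_force: 58.6
[7.84818465e-04 1.31293267e+00 2.11717659e-02]
```

```bash
python3 -m handwheel '[[0,-0.0012,-0.0032,-0.035,0,0,-1],[0,-0.0023,-0.0065,-0.07,0,0,-1],[0,-0.0033,-0.0088,-0.095,0,0,-1],[0,-0.0043,-0.011,-0.12,0,0,-1],[0,-0.0054,-0.0132,-0.145,0,0,-1],[0,-0.0065,-0.0154,-0.17,0,0,-1],[0,-0.0078,-0.0174,-0.195,0,0,-1],[0,-0.0091,-0.0194,-0.22,0,0,-1],[0,-0.0091,-0.0194,-0.22,0,0,-1]]'
python3 - <<'E'
from h import *
s=read_state();print(s["wrist_torque"],R.from_quat(s["ee_rot"]).as_matrix()[:,2])
th=.25;p=s["position"];c,n=np.cos(th),np.sin(th)
print("toe est",p[0]+90*c-40*n,p[2]-90*n-40*c)
a,d=get_image("scene");cv2.imwrite("pics/s2.png",cv2.resize(a[110:230,290:420],None,fx=5,fy=5))
E
```

```text
clock: 11.62
position: [515.5, -247.2, 73.9]
ee_rot: [0.702, -0.701, -0.088, 0.088]
contact_force: [-4.2, -0.5, -3.0]
gripper_width: 12.9
grasp_force: 58.8
[-0.03697409  0.61144025  0.01365026] [-2.47241008e-01 -2.29518834e-04 -9.68953988e-01]
toe est 592.7651029484796 12.859471939208511
```

View pics/s2.png

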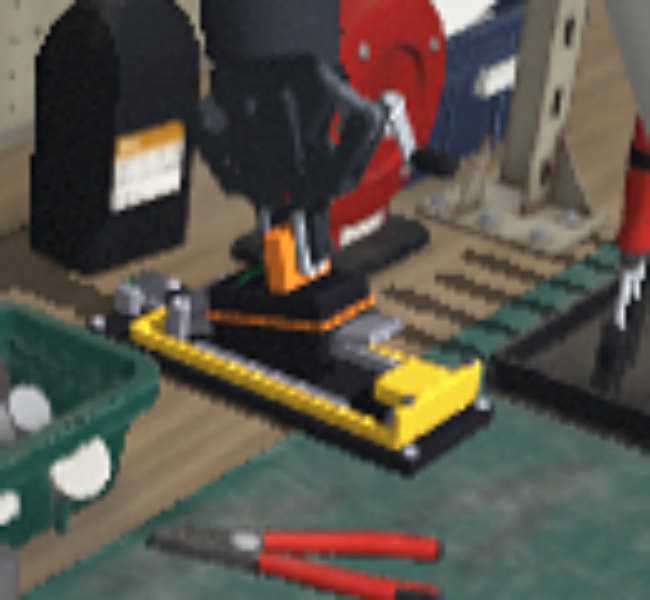

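The tongue at (370,330) is now above the lip with the toe still under the keeper. The forces are benign. Next I'll draw the pack out along its own length.

```bash
python3 -m handwheel '[[0,0.003,0,0,0,0,-1],[0,0.006,0,0,0,0,-1],[0,0.006,0,0,0,0,-1]]'
python3 -m handwheel '[[0,0.004,0,0,0,0,-1],[0,0.008,0,0,0,0,-1],[0,0.012,0,0,0,0,-1],[0,0.012,0,0,0,0,-1]]'
python3 -m handwheel '[[0,0.006,0,0,0,0,-1],[0,0.012,0,0,0,0,-1],[0,0.02,0,0,0,0,-1],[0,0.026,0,0,0,0,-1],[0,0.026,0,0,0,0,-1]]'
```

```text
clock: 12.05
position: [509.0, -247.2, 75.7]
ee_rot: [-0.702, 0.702, 0.088, -0.088]
contact_force: [-3.0, -0.3, -3.7]
gripper_width: 12.8
grasp_force: 58.7
clock: 12.55
position: [498.1, -247.3, 78.9]
ee_rot: [0.702, -0.702, -0.087, 0.087]
contact_force: [0.4, -0.2, -3.1]
gripper_width: 13.0
grasp_force: 58.8
clock: 13.18
position: [471.7, -247.2, 85.1]
ee_rot: [-0.702, 0.702, 0.088, -0.088]
contact_force: [0.5, -0.2, -3.6]
gripper_width: 13.1
grasp_force: 58.9
```

```bash
python3 - <<'E'
from h import *
print(row([465,-247,250],-np.pi/2))
E
```

```text
[-0.0002, 0.0473, -0.1581, 0.2498, -0.0, -0.0002]
```

```bash
python3 -m handwheel '[[0,0.008,-0.03,0,0,0,-1],[0,0.018,-0.06,0,0,0,-1],[0,0.033,-0.11,0.12,0,0,-1],[0,0.047,-0.158,0.25,0,0,-1],[0,0.047,-0.158,0.25,0,0,-1],[0,0.047,-0.158,0.25,0,0,-1]]'
python3 - <<'E'
from h import *
t=np.radians(8.2);u=np.array([np.cos(t),np.sin(t)]);p=np.array([515.9,336.7])-18*u;print(p)
print(row([p[0],p[1],250],t-np.pi/2))
E
```

```text
clock: 13.92
position: [464.8, -246.7, 248.8]
ee_rot: [-0.707, 0.707, 0.001, -0.0]
contact_force: [-0.5, 0.4, -4.0]
gripper_width: 12.7
grasp_force: 59.3
[498.08402784 334.13267919]
[-0.5809, -0.033, -0.0006, 0.002, 0.0014, -0.1436]
```

```bash
python3 -m handwheel '[[-0.02,-0.002,0,0,0,0,-1],[-0.06,-0.005,0,0,0,-0.02,-1],[-0.11,-0.008,0,0,0,-0.03,-1],[-0.16,-0.01,0,0,0,-0.04,-1],[-0.21,-0.013,0,0,0,-0.06,-1],[-0.26,-0.016,0,0,0,-0.07,-1],[-0.31,-0.018,0,0,0,-0.09,-1],[-0.36,-0.021,0,0,0,-0.1,-1],[-0.4,-0.023,0,0,0,-0.11,-1],[-0.44,-0.025,0,0,0,-0.12,-1]]'
python3 -m handwheel '[[-0.04,-0.003,0,0,0,-0.01,-1],[-0.08,-0.006,0,0,0,-0.023,-1],[-0.11,-0.008,0,0,0,-0.023,-1],[-0.13,-0.0085,0,0,0,-0.023,-1],[-0.139,-0.0085,0,0,0,-0.023,-1],[-0.139,-0.0085,0,0,0,-0.023,-1],[-0.139,-0.0085,0,0,0,-0.023,-1]]'
python3 - <<'E'
from h import *
t=np.radians(8.2)
s=read_state();a,d=get_image("wrist");cv2.imwrite("pics/w4.png",a);K,T=cam("wrist",s);P=cloud(K,T,d)
b,e=get_image("top")
Kt,Tt=cam("top")
h=cv2.cvtColor(a,cv2.COLOR_BGR2HSV);m=cv2.inRange(h,(100,120,60),(125,255,255))
for z,tol in ((25,4),(5,4)):
    q=P[(d>0)&(m>0)&(abs(P[...,2]-z)<tol)&(abs(P[...,0]-516)<120)&(abs(P[...,1]-337)<75)]
    r=cv2.minAreaRect(q[:,:2].astype(np.float32));print(z,len(q),r)
q=P[(d>0)&(abs(P[...,0]-498)<110)&(abs(P[...,1]-334)<45)&(P[...,2]>120)&(P[...,2]<260)]
print("pack z pcts",len(q),np.percentile(q,[1,10,50,90,99],axis=0).round(0).tolist())
print(row([498.1,334.1,250],t-np.pi/2))
E
```

```text
clock: 15.18
position: [489.9, 194.3, 246.4]
ee_rot: [0.749, -0.663, -0.001, 0.003]
contact_force: [1.3, -0.0, -3.2]
gripper_width: 13.2
grasp_force: 59.3
clock: 16.05
position: [482.6, 330.9, 249.5]
ee_rot: [0.756, -0.655, 0.0, 0.0]
contact_force: [0.0, 0.4, -3.2]
gripper_width: 12.9
grasp_force: 59.3
25 1258 ((517.7755126953125, 340.38970947265625), (178.02943420410156, 88.93917846679688), 8.112648963928223)
5 7792 ((526.3817749023438, 339.33770751953125), (154.64242553710938, 85.96991729736328), 8.534350395202637)
pack z pcts 16664 [[432.0, 304.0, 214.0], [447.0, 308.0, 217.0], [508.0, 323.0, 242.0], [556.0, 349.0, 244.0], [570.0, 359.0, 258.0]]
[-0.0009, -0.0158, -0.0002, -0.0001, 0.0001, -0.0012]
```

View pics/w4.png

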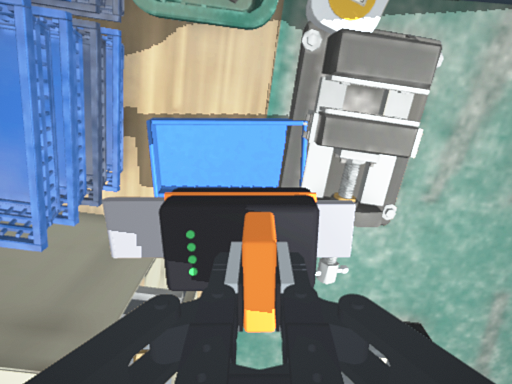

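The pack hangs level, nearly over the tray (tray rim measured as 178x89 mm, centre (518,340), yaw 8.1°). I'll correct and lower.

```bash
python3 -m handwheel '[[-0.0044,-0.01,0.02,0,0,0,-1],[-0.0044,-0.018,0.06,0,0,0,-1],[-0.0044,-0.018,0.1,0,0,0,-1],[-0.0044,-0.018,0.13,0,0,0,-1],[-0.0044,-0.018,0.155,0,0,0,-1],[-0.0044,-0.018,0.175,0,0,0,-1],[-0.0044,-0.018,0.185,0,0,0,-1],[-0.0044,-0.018,0.19,0,0,0,-1],[-0.0044,-0.018,0.19,0,0,0,-1]]'
```

```text
clock: 17.27
position: [500.0, 338.9, 59.6]
ee_rot: [0.756, -0.655, 0.0, -0.0]
contact_force: [0.1, 0.1, -2.5]
gripper_width: 12.5
grasp_force: 59.2
```

```bash
python3 -m handwheel '[[0,0,0.004,0,0,0,-1],[0,0,0.008,0,0,0,-1],[0,0,0.012,0,0,0,-1],[0,0,0.0125,0,0,0,-1],[0,0,0.0125,0,0,0,-1]]'
python3 -m handwheel '[[0,0,0.0005,0,0,0,-1],[0,0,0.001,0,0,0,-1],[0,0,0.001,0,0,0,-1]]'
python3 -m handwheel '[[0,0,0.0005,0,0,0,-1],[0,0,0.001,0,0,0,-1],[0,0,0.001,0,0,0,-1]]'
```

```text
clock: 17.9
position: [499.8, 338.8, 47.0]
ee_rot: [0.756, -0.655, 0.0, -0.0]
contact_force: [-0.9, -0.9, -2.6]
gripper_width: 12.9
grasp_force: 59.2
clock: 18.27
position: [499.7, 338.8, 46.0]
ee_rot: [0.756, -0.655, -0.0, 0.0]
contact_force: [0.2, 0.0, -3.5]
gripper_width: 12.9
grasp_force: 59.2
clock: 18.65
position: [499.7, 338.7, 45.0]
ee_rot: [0.756, -0.655, -0.0, 0.0]
contact_force: [-0.3, -0.1, -2.4]
gripper_width: 13.0
grasp_force: 59.2
```

```bash
python3 -m handwheel '[[0,0,0.0005,0,0,0,-1],[0,0,0.001,0,0,0,-1],[0,0,0.001,0,0,0,-1]]'
python3 -m handwheel '[[0,0,0.0005,0,0,0,-1],[0,0,0.0007,0,0,0,-1],[0,0,0.0007,0,0,0,-1]]'
```

```text
clock: 19.02
position: [499.8, 338.8, 44.5]
ee_rot: [0.756, -0.655, 0.0, -0.0]
contact_force: [-2.0, -0.9, 0.4]
gripper_width: 13.0
grasp_force: 59.8
clock: 19.4
position: [499.8, 338.8, 44.4]
ee_rot: [0.756, -0.655, 0.0, -0.0]
contact_force: [-2.9, -1.5, 5.4]
gripper_width: 13.0
grasp_force: 60.5
```

```bash
python3 -m handwheel '[[0,0,-0.0005,0,0,0,-0.7],[0,0,-0.0005,0,0,0,-0.5],[0,0,-0.0005,0,0,0,-0.3],[0,0,-0.0005,0,0,0,-0.2],[0,0,-0.0005,0,0,0,-0.2]]'
python3 -m handwheel '[[0,0,-0.01,0,0,0,-0.2],[0,0,-0.03,0,0,0,-0.2],[0,0,-0.07,0,0,0,-0.2],[0,0,-0.12,0,0,0,-0.2],[0,0,-0.17,0,0,0,-0.2],[0,0,-0.17,0,0,0,-0.2],[0,0,-0.17,0,0,0,-0.2]]'
python3 - <<'E'
from h import *
s=read_state();a,d=get_image("wrist");cv2.imwrite("pics/w5.png",a);K,T=cam("wrist",s);P=cloud(K,T,d)
n=(d>0)&(abs(P[...,0]-500)<120)&(abs(P[...,1]-338)<60)
for nm,z in (("rib",87-16),("body",39)):
    q=P[n&(abs(P[...,2]-z)<4)]
    print(nm,len(q),np.percentile(q,[2,50,98],axis=0).round(1).tolist() if len(q) else "", cv2.minAreaRect(q[:,:2].astype(np.float32)))
E
```

```text
clock: 20.02
position: [499.8, 338.8, 43.7]
ee_rot: [0.756, -0.655, 0.0, -0.0]
contact_force: [-0.6, -0.2, -0.2]
gripper_width: 34.2
grasp_force: 0.0
clock: 20.9
position: [499.3, 338.5, 214.0]
ee_rot: [0.756, -0.655, -0.0, -0.0]
contact_force: [-0.2, 0.2, -0.8]
gripper_width: 34.3
grasp_force: 0.0
rib 741 [[400.0, 283.8, 67.2], [500.7, 336.9, 70.3], [509.1, 359.6, 71.8]] ((446.7398986816406, 313.6279296875), (143.92584228515625, 43.98263931274414), 25.222532272338867)
body 3550 [[386.9, 313.7, 35.6], [513.6, 340.0, 38.4], [548.9, 369.4, 41.9]] ((466.0472717285156, 331.2812194824219), (104.06465911865234, 172.89462280273438), 79.58258819580078)
```

View pics/w5.png

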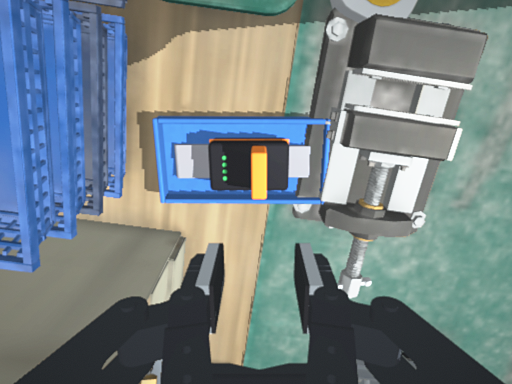

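The pack lies flat in the tray (rib at (259,172), top at z ≈ 70.5, as expected for sitting on the floor). It is released and the arm is clear, so I'm handing in.

```bash
python3 -c "
from bench import job_done;print(job_done())"
```

```text
the job is handed in; nothing more can be done
None
```

The battery pack was eased off the lip, tipped up, drawn out of the cradle and released flat in the blue tray; the job was handed in about 21 s into the 72 s limit, and no verdict came back.

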